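# Find the foil carton that still has its roll and stand it in the crock

## Task

Three identical closed foil cartons lie on the chopping board, but only one still has its roll of foil in it, which you can tell only by its weight in the hand. Stand that one upright in the open stoneware utensil crock, right down on the crock's floor, and leave the two empty cartons lying flat on the board; do not tip over the crock or push the jar, mug, pepper mill, fruit and vegetables about.

Things in the scene. Friction and masses are not known exactly. Their poses are not given: they have to be found in the camera images.
- carton_a: one of three identical closed off-white foil cartons, stiff card, 40 x 40 mm, 305 mm long (its x axis), lying z up on the board; origin at its centre, 20 mm above the board's top. Empty it weighs about 45 g, with its roll 280 to 400 g in all (roll (foil_roll) as long as the carton: it balances at the middle). Which one has the roll changes from start to start and cannot be seen.
- carton_b: as carton_a: same size, look and axes; full or empty is not known beforehand
- carton_c: as carton_a: same size, look and axes; full or empty is not known beforehand
- board: wooden chopping board, 400 x 340 x 14 mm, fixed; origin at the centre of its underside, top 14 mm higher, x along its 400 mm side. The cartons lie on it side by side, parallel to its x axis, about 110 mm apart, with room for the fingers between them.
- crock: round plain grey-brown stoneware utensil crock, empty, no lid, 1.1 kg, free to slide: outside 115 mm across, 125 mm high, walls 5 mm (mouth 105 mm), inner floor 8 mm above its underside; origin at the centre of its underside, z up. Stands on the counter left or right of the board. A carton stood in it may lean on the rim.
- jar: bystander: lidded white ceramic storage jar with wooden lid, 108 mm across, 146 mm high; origin at the centre of its underside
- apple: bystander: red apple, 74 mm across, 68 mm high; origin at the centre of its underside
- orange: bystander: orange, 80 mm across, 76 mm high; origin at the centre of its underside
- tomato: bystander: tomato, 72 mm across, 58 mm high; origin at the centre of its underside
- pepper: bystander: red bell pepper, 74 mm across, 92 mm high; origin at the centre of its underside
- mug: bystander: white mug, 82 mm across, 95 mm high, handle to its +y; origin at the centre of its underside
- mill: bystander: turned dark-wood pepper mill, 54 mm across, 182 mm high; origin at the centre of its underside

How it is judged:
At the end, for the whole second after the job is handed in: The carton with the roll stands in the crock: within 0.5 rad of its axis, its middle within 75 mm sideways and 125 to 185 mm above its underside. Both empty cartons lie level (0.12 rad) on the board, middle over it. Cartons at rest, crock upright (0.1 rad) on the counter (((distance between carton_a and foil_roll_c0 below 0.03 m and angle between the x axis of carton_a and the z axis of crock, either way round below 0.5 rad and horizontal distance between carton_a and crock below 0.075 m and z of carton_a in the frame of crock between 0.125 and 0.185 m) or (not (distance between carton_a and foil_roll_c0 below 0.03 m) and angle between the x axis of carton_a and the z axis of board, either way round above 1.45 rad and z of carton_a in the frame of board between 0.028 and 0.042 m and x of carton_a in the frame of board between -0.2 and 0.2 m and y of carton_a in the frame of board between -0.17 and 0.17 m)) and ((distance between carton_b and foil_roll_c0 below 0.03 m and angle between the x axis of carton_b and the z axis of crock, either way round below 0.5 rad and horizontal distance between carton_b and crock below 0.075 m and z of carton_b in the frame of crock between 0.125 and 0.185 m) or (not (distance between carton_b and foil_roll_c0 below 0.03 m) and angle between the x axis of carton_b and the z axis of board, either way round above 1.45 rad and z of carton_b in the frame of board between 0.028 and 0.042 m and x of carton_b in the frame of board between -0.2 and 0.2 m and y of carton_b in the frame of board between -0.17 and 0.17 m)) and ((distance between carton_c and foil_roll_c0 below 0.03 m and angle between the x axis of carton_c and the z axis of crock, either way round below 0.5 rad and horizontal distance between carton_c and crock below 0.075 m and z of carton_c in the frame of crock between 0.125 and 0.185 m) or (not (distance between carton_c and foil_roll_c0 below 0.03 m) and angle between the x axis of carton_c and the z axis of board, either way round above 1.45 rad and z of carton_c in the frame of board between 0.028 and 0.042 m and x of carton_c in the frame of board between -0.2 and 0.2 m and y of carton_c in the frame of board between -0.17 and 0.17 m)) and linear speed of each of carton_a, carton_b, carton_c below 0.03 m/s and angle between crock's own z axis and vertical below 0.1 rad and height (world z) of crock between -0.01 and 0.01 m); the robot touches nothing.
It fails at once if the crock is tipped over (beyond 0.5 rad) (angle between crock's own z axis and vertical above 0.5 rad).
It fails at once if a bystander (jar, mug, pepper mill, fruit or vegetable) is pushed more than 50 mm from its place (distance of any of jar, apple, orange, tomato, pepper, mug, mill from where it was at the start of the episode above 0.05 m).
It also fails if it takes over 58 s, if anything falls off the work surface, if the arm or the gripper's body presses on something with over 40 N, if the wrist force passes 120 N, or if a joint passes its speed limit or range.

## Robot

A 6-joint arm with a two-finger parallel gripper is mounted at the origin on the work surface. World frame = base frame: x ahead of the robot, y to its left, z up, the work surface at z = 0. Lengths are in m, angles in rad, forces in N, time in s.
With the tool pointing down it reaches from about 0.35 to 0.975 m from the base axis. Payload 4.9 kg.
Tool frame: the origin (TCP) lies at the very end of the fingers, on their centre line; the grasp point (between the pads) lies 19 mm behind it (ctrl.pinch_z is the distance from the TCP to the grasp point, in m); z points along the fingers, y is the direction in which the jaws open and shut (so a half turn about z gives the same grasp; the last joint's range is limited). The gripper opens to 85 mm and grips with 20 to 120 N. Pads are 22 mm wide; open, the fingers measure 114 mm over their backs; the gripper's body (76 mm by 85 mm) begins 54 mm behind the grasp point. The pads swing forward as they close: fully open they stand 13 mm farther back than shut.
Start: joints at [-1.379, 0.053, 1.613, -0, 1.476, -0.119], TCP at [0.191, -0.595, 0.231] pointing down, gripper open.
Joint ranges: [-3.01, 3.01], [-1.01, 2.22], [0.06, 2.58], [-1.02, 4.17], [0.09, 2.62], [-3.14, 3.14]. Speed limits (rad/s): [2.57, 2.57, 3.14, 3.14, 3.14, 3.14].

## Interface

Orientations are given as a rotation vector (axis times angle).
In Python, from station import ctrl gives the robot as it stands.
- The arm moves only by the tool carry_out, never from a script. Its argument "series" is a list of rows, each a list of 7 numbers: the shift along the world's x, y, z each as a share of 0.025 m, from -1 to 1, then the turn, a rotation vector about the world's x, y, z each as a share of 0.1 rad, from -1 to 1, then the opening, from 0 (shut) to 1 (fully open). A call has 1 to 12 rows; each row shifts and turns the commanded pose from where the row before left it; what a row does not reach is not made up. A row lasts 1/10 s, in which the tool goes at most 50 mm and 8.59 degrees, less where a joint would pass 70% of its speed; a pose out of reach is approached as far as the arm can. A call with a number of a shift or a turn outside -1 to 1 is refused whole. A call with a gripper value outside its range is refused whole. The fingers move at their own pace and stop on an object; "grip_force" is the grip in N (left out, the last holds). Time passes only in rows, so rows that do not move let the fingers close. It gives the time, the measured TCP pose, the force and the opening at its end, in the units of the state.
- ctrl.get_obs(): the state, without advancing time (a new reading comes with each control period).
- ctrl.get_image(name): name is "scene" or "top"; returns a dict with "frame" (420x560x3 uint8, blue, green, red), "fx", "fy", "cx", "cy" (pixels), "R" (3x3) and "t" (3): a world point X has camera coordinates R X + t. Camera axes: x right, y down, z forward; pixel columns grow to the right and rows downward; lengths in m; the calibration is good to about 2 mm. A picture is of the moment at which its call begins. There is no depth.
- ctrl.finish_job(): hands the job in, once; it reports no verdict.
Trained networks look in a picture, given as the dict that the camera call returned (one of the last four; its "shot" number tells which), for a name from the list of things; names that differ only in an ending like _2 or _b are one class to them, and where a whole thing is asked for, a point or a joint stands for the part that bears it (a point fixed in the world has none). Each returns a list of dicts, best first, with "p" (0 to 1); they miss things now and then, are a little off and sometimes report something else, mostly with a low value. They report only what shows in the picture. A call takes as long as a camera call.
- ctrl.trace(picture, name): "mask" (420x560 bool, what is visible of it) and "rect" ([left, top, width, height] as shares, 0 to 1, of the picture: columns of its width, rows of its height, round what is visible of it).
- ctrl.mark_of(picture, name): "position" ([column, row] as shares, 0 to 1, of the picture: columns of its width, rows of its height: a listed point, or the origin of a listed thing).
The state is a dict: "t": time; "q": joint angles; "dq": joint speeds; "effort": joint torques, N m; "tool_pos": TCP position; "tool_rot": TCP orientation; "contact_force": force on the tool from outside, world axes, zero at the start; "wrist_torque": the same for the moment, N m; "opening": finger opening in m.
Only numpy, scipy, OpenCV 4.12 (cv2) and the standard library are available. Lean on these libraries where they do the work, as an engineer would, in place of code of your own. Each camera call takes 0.05 s, during which the arm holds its last target.

## Working session

There is one attempt and no reset: what is moved stays moved. The work goes in short steps, Python scripts to look and compute and a tool call to move; the robot and the scene stay as the last step left them, time stands still between calls to the robot, and variables do not carry over. Pictures are saved under pics/ and viewed, and the job is handed in when it is done.

Besides the shell and the picture viewer there is one more tool, called after "Request:" as name([rows], argument=value, ...), one row to a line, values as JSON. carry_out: Moves the arm, as the interface text tells. Shift numbers are shares of 0.025 m and turn numbers shares of 0.1 rad, none past 1 either way. Its arguments: {"type":"object","properties":{"series":{"type":"array"},"grip_force":{"type":"number"}},"required":["series"]}

```bash
ls; mkdir -p pics
cat > h.py <<'E'
import numpy as np, cv2
from station import ctrl
def ray(im,u,v,z):
    R=np.array(im["R"]);t=np.array(im["t"])
    d=R.T@np.array([(u-im["cx"])/im["fx"],(v-im["cy"])/im["fy"],1]);c=-R.T@t
    return c+d*(z-c[2])/d[2]
def proj(im,X):
    p=np.array(im["R"])@np.array(X)+np.array(im["t"]);return im["fx"]*p[0]/p[2]+im["cx"],im["fy"]*p[1]/p[2]+im["cy"]
E
python3 - <<'E'
from h import *
for n in ("scene","top"):
    im=ctrl.get_image(n);cv2.imwrite(f"pics/{n}0.png",im["frame"])
    print(n,-np.array(im["R"]).T@im["t"],np.round(im["R"],3).tolist(),im["fx"])
    for o in ("carton_a","board","crock","jar","mug","mill","apple","orange","tomato","pepper"):
        z={"carton_a":.034}.get(o,0)
        for r in ctrl.mark_of(im,o)[:3]:
            u,v=r["position"][0]*560,r["position"][1]*420
            print(o,round(r["p"],2),int(u),int(v),ray(im,u,v,z).round(3))
o=ctrl.get_obs();print(o)
E
```

```text
pics
scene [ 1.29618856 -0.09276453  1.34713819] [[0.111, 0.994, 0.005], [0.847, -0.092, -0.524], [-0.52, 0.063, -0.852]] 412.13176193642306
carton_a 0.9 306 214 [0.548 0.099 0.034]
carton_a 0.7 272 215 [ 0.541 -0.027  0.034]
carton_a 0.63 275 221 [ 0.565 -0.019  0.034]
board 0.67 275 219 [ 0.54  -0.018  0.   ]
crock 0.93 185 209 [ 0.458 -0.352  0.   ]
crock 0.38 421 187 [0.458 0.572 0.   ]
jar 0.71 380 208 [0.533 0.387 0.   ]
mug 0.92 421 185 [0.449 0.573 0.   ]
mug 0.39 180 262 [ 0.675 -0.367  0.   ]
mill 0.79 133 216 [ 0.468 -0.544  0.   ]
apple 0.54 194 178 [ 0.318 -0.317  0.   ]
apple 0.42 306 212 [0.521 0.104 0.   ]
orange 0.93 378 238 [0.659 0.349 0.   ]
tomato 0.59 346 164 [ 0.316  0.301 -0.   ]
pepper 0.92 177 264 [ 0.68  -0.378  0.   ]
top [0.17650374 0.01864834 1.66042542] [[0.007, -1.0, 0.016], [-0.983, -0.009, -0.183], [0.184, -0.015, -0.983]] 467.1393698273663
carton_a 0.76 279 196 [ 0.522 -0.016  0.034]
carton_a 0.73 309 192 [ 0.535 -0.124  0.034]
carton_a 0.57 245 187 [0.551 0.105 0.034]
board 0.76 277 197 [ 0.526 -0.009  0.   ]
crock 0.6 372 221 [ 0.44  -0.353  0.   
[... 389 characters left out ...]
.   ]
pepper 0.55 372 158 [ 0.676 -0.358  0.   ]
{'t': 1.1, 'q': array([-1.37899379e+00,  5.26916598e-02,  1.61291715e+00,  8.13872750e-08,
        1.47599535e+00, -1.19004112e-01]), 'dq': array([-0.00021392,  0.00016005,  0.00034408, -0.00027907, -0.00204211,
       -0.00114333]), 'effort': array([ 1.66048817e-04, -3.93695819e+01, -3.70466924e+01, -6.43776821e-05,
        6.73038667e-04,  6.84794898e-06]), 'tool_pos': array([ 0.19113492, -0.59503062,  0.23129849]), 'tool_rot': array([-3.10372254e+00, -4.86249443e-01,  5.30710411e-07]), 'contact_force': array([0.57074464, 0.06371251, 0.55783599]), 'wrist_torque': array([ 0.00980232, -0.01413944,  0.02398012]), 'opening': 0.08520773045431136}
```

View pics/scene0.png

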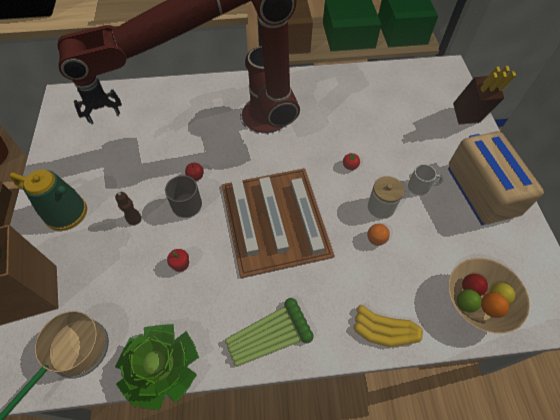

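View pics/top0.png

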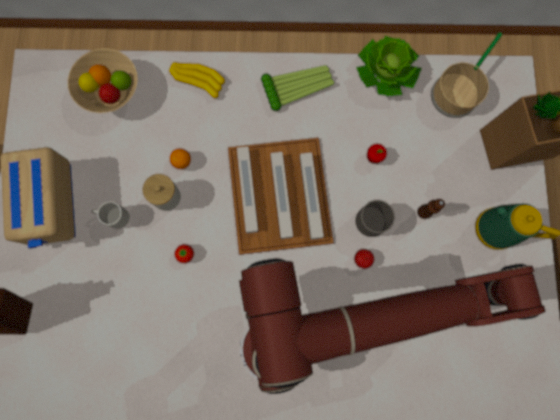

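Run:
```python
from h import *
import pickle
ims={}
for n in ("scene","top"):
    im=ctrl.get_image(n);ims[n]=im
    hsv=cv2.cvtColor(im["frame"],cv2.COLOR_BGR2HSV)
    for o in ("carton_a","crock"):
        im[o]=ctrl.trace(im,o)
        for r in im[o]: 
            m=r["mask"].astype(np.uint8); ys,xs=np.nonzero(m)
            print(n,o,round(r["p"],2),m.sum(),xs.mean().round(1),ys.mean().round(1),cv2.minAreaRect(np.c_[xs,ys].astype(np.float32)) if m.sum()>3 else 0)
pickle.dump(ims,open("ims.pkl","wb"))
a=cv2.resize(ims["scene"]["frame"][150:290,150:350],None,fx=4,fy=4,interpolation=2);cv2.imwrite("pics/s1.png",a)
a=cv2.resize(ims["top"]["frame"][125:265,220:420],None,fx=4,fy=4,interpolation=2);cv2.imwrite("pics/t1.png",a)
```

```text
scene carton_a 0.94 923 273.4 215.0 ((273.36932373046875, 214.63485717773438), (77.16996002197266, 12.625468254089355), 75.0685806274414)
scene carton_a 0.8 837 245.0 218.9 ((244.9754638671875, 217.39193725585938), (76.90251922607422, 12.277809143066406), 77.19573211669922)
scene carton_a 0.69 955 306.9 216.7 ((306.4315490722656, 216.49903869628906), (77.18697357177734, 13.600848197937012), 72.34988403320312)
scene crock 0.62 1191 183.3 196.3 ((183.55003356933594, 196.64999389648438), (42.69074630737305, 32.25522994995117), 71.56504821777344)
top carton_a 0.88 1021 281.2 195.0 ((281.23211669921875, 194.7900390625), (86.2174301147461, 12.123385429382324), 83.0887680053711)
top carton_a 0.74 981 246.9 189.4 ((246.90492248535156, 189.1285400390625), (85.69161224365234, 11.640033721923828), 83.774169921875)
top carton_a 0.6 1091 311.1 196.9 ((310.9644775390625, 195.8669891357422), (85.39838409423828, 13.902856826782227), 82.14668273925781)
top crock 0.67 1172 374.8 217.8 ((375.0000305175781, 218.00001525878906), (33.941123962402344, 41.01219177246094), 45.0)
```

View pics/s1.png

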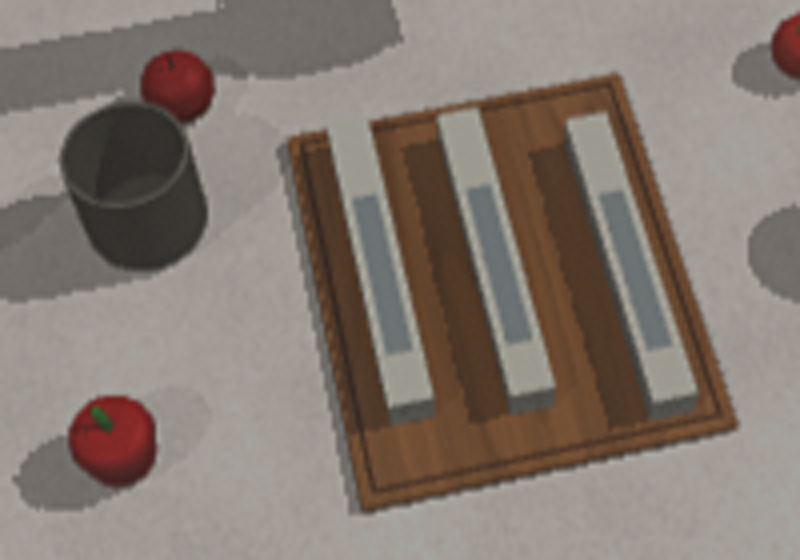

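View pics/t1.png

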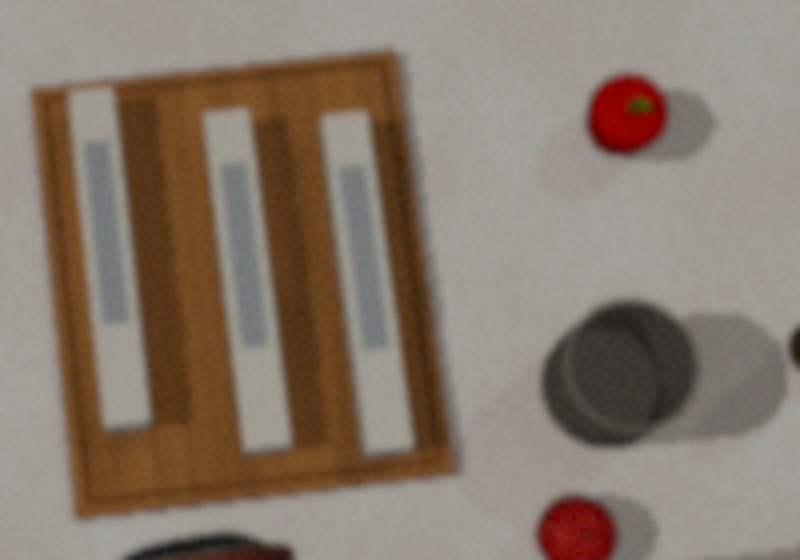

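Run:
```python
from h import *
import pickle
ims=pickle.load(open("ims.pkl","rb"))
S=dict(R=[(330,125),(367,122),(433,400),(390,408)],M=[(438,115),(478,110),(553,390),(510,400)],L=[(567,120),(607,115),(696,397),(652,404)])
T=dict(L=[(67,90),(113,88),(152,424),(103,429)],M=[(203,112),(249,107),(291,447),(242,453)],R=[(320,115),(366,111),(413,450),(364,455)])
for n,D,o in (("scene",S,(150,150)),("top",T,(220,125))):
    for k,c in D.items():
        P=np.array([ray(ims[n],o[0]+u/4,o[1]+v/4,.054) for u,v in c])
        a,b=(P[0]+P[1])/2,(P[2]+P[3])/2
        d=(b-a)*(1 if n=="scene" else -1)
        print(n,k,P.mean(0).round(3),"len",np.linalg.norm(d).round(3),"w",np.linalg.norm(P[0]-P[1]).round(3),np.linalg.norm(P[3]-P[2]).round(3),"yaw",np.arctan2(d[1],d[0]).round(3))
# crock: rim ellipse and mask fit
for n in ims:
    im=ims[n]; m=im["crock"][0]["mask"]
    best=None
    from scipy.optimize import minimize
    th=np.linspace(0,2*np.pi,40)
    def iou(p):
        pts=np.array([proj(im,[p[0]+.0575*np.cos(t),p[1]+.0575*np.sin(t),z]) for z in (0,.125) for t in th],np.float32)
        h=cv2.convexHull(pts); w=np.zeros((1680,2240),np.uint8); cv2.fillConvexPoly(w,((h+.5)*4).astype(int),1)
        M=np.kron(m,np.ones((4,4)))>0
        return -(M&(w>0)).sum()/(M|(w>0)).sum()
    r=minimize(iou,[.45,-.352],method="Nelder-Mead",options=dict(initial_simplex=[[.45,-.352],[.47,-.352],[.45,-.34]],maxiter=60,xatol=5e-4,fatol=1e-4))
    print(n,"crock",r.x.round(3),r.fun)
```

```text
scene R [ 0.535 -0.128  0.054] len 0.302 w 0.035 0.038 yaw 0.123
scene M [ 0.535 -0.024  0.054] len 0.306 w 0.039 0.038 yaw 0.117
scene L [0.554 0.098 0.054] len 0.305 w 0.039 0.039 yaw 0.115
top L [0.544 0.099 0.054] len 0.307 w 0.041 0.043 yaw 0.126
top M [ 0.525 -0.022  0.054] len 0.308 w 0.041 0.043 yaw 0.121
top R [ 0.524 -0.128  0.054] len 0.307 w 0.041 0.043 yaw 0.124
scene crock [ 0.441 -0.346] -0.9338177533385703
top crock [ 0.441 -0.344] -0.9583916990920882
```

Request:
carry_out([
  [0.6,0.97,0,0,0,-0.1,1],
  [0.6,0.97,0,0,0,-0.1,1],
  [0.6,0.97,0,0,0,-0.1,1],
  [0.6,0.97,0,0,0,-0.1,1],
  [0.6,0.97,0,0,0,-0.1,1],
  [0.6,0.97,0,0,0,-0.1,1],
  [0.6,0.97,0,0,0,-0.1,1],
  [0.6,0.97,0,0,0,-0.1,1],
  [0.6,0.97,0,0,0,-0.1,1],
  [0.6,0.97,0,0,0,-0.1,1],
  [0.6,0.97,0,0,0,-0.1,1],
  [0.6,0.97,0,1,0,-0.1,1],
], grip_force=60)

```text
t: 2.6
tool_pos: [0.3719, -0.3014, 0.2319]
tool_rot: [-3.027, -0.293, -0.017]
contact_force: [-0.2, -1.1, -0.8]
opening: 0.0855
```

```bash
cat >> h.py <<'E'
import json
from scipy.spatial.transform import Rotation as Ro
def st(log=True):
    o=ctrl.get_obs()
    M=Ro.from_rotvec(o["tool_rot"]).as_matrix()
    print("t",round(o["t"],2),"q",np.round(o["q"],3),"pos",np.round(o["tool_pos"],4),"x",np.round(M[:,0],3),"z",np.round(M[:,2],3),"yaw",round(np.arctan2(M[1,0],M[0,0]),3))
    print("F",np.round(o["contact_force"],2),"T",np.round(o["wrist_torque"],3),"open",round(o["opening"],4))
    open("log.txt","a").write(json.dumps([list(map(float,o["q"])),list(map(float,o["tool_pos"])),list(map(float,o["tool_rot"]))])+"\n")
    return o
E
python3 -c "from h import *;st()"
```

```text
t 2.6 q [-0.876 -0.261  1.905  0.066  1.575  0.5  ] pos [ 0.3719 -0.3014  0.2319] x [0.981 0.191 0.021] z [ 0.001  0.101 -0.995] yaw 0.192
F [-0.17 -1.09 -0.84] T [-0.043 -0.016 -0.028] open 0.0855
```

Request:
carry_out([
  [0.83,0.72,0,-1,0,-0.07,1],
  [0.83,0.72,0,0,0,-0.07,1],
  [0.83,0.72,0,0,0,-0.07,1],
  [0.83,0.72,0,0,0,-0.07,1],
  [0.83,0.72,-0.5,0,0,-0.07,1],
  [0.83,0.72,-0.6,0,0,-0.07,1],
  [0.83,0.72,-0.8,0,0,-0.07,1],
  [0.83,0.72,-0.8,0,0,-0.07,1],
  [0.83,0.72,-0.8,0,0,-0.07,1],
  [0.83,0.72,-0.8,0,0,-0.07,1],
  [0,0,0,0,0,0,1],
])

```text
t: 3.7
tool_pos: [0.5781, -0.1214, 0.1201]
tool_rot: [-3.133, -0.194, 0.007]
contact_force: [-0.2, -0.9, -0.8]
opening: 0.0851
```

```bash
python3 -c "
from h import *;st()
for n in ('scene','top'):
    im=ctrl.get_image(n);cv2.imwrite('pics/%s2.png'%n,cv2.resize(im['frame'][130:290,150:400],None,fx=3,fy=3))
"
```

```text
t 3.7 q [-3.330e-01  6.900e-02  1.788e+00  1.000e-03  1.290e+00  1.113e+00] pos [ 0.5781 -0.1214  0.1201] x [ 0.992  0.123 -0.004] z [-0.004  0.003 -1.   ] yaw 0.124
F [-0.24 -0.88 -0.78] T [-0.041  0.041  0.022] open 0.0851
```

View pics/scene2.png

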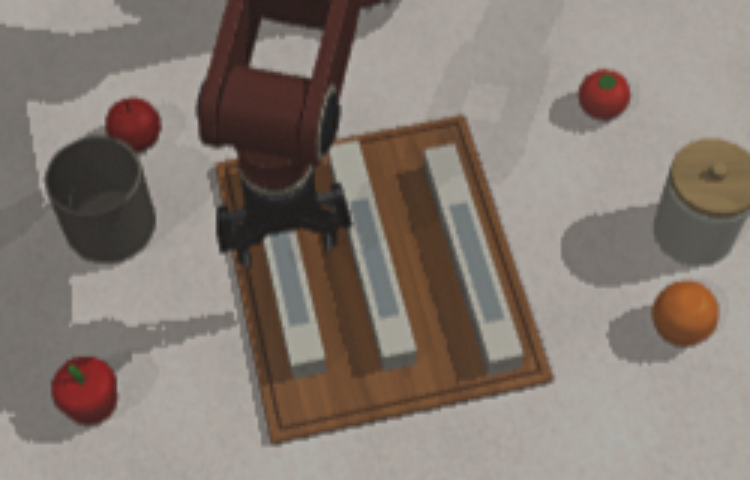

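Request:
carry_out([
  [0,0,-1,0,0,0,1],
  [0,0,-1,0,0,0,1],
  [0,0,-1,0,0,0,1],
  [0,0,-0.8,0,0,0,1],
  [0,0,0,0,0,0,1],
  [0,0,0,0,0,0,0],
  [0,0,0,0,0,0,0],
  [0,0,0,0,0,0,0],
  [0,0,0,0,0,0,0],
  [0,0,0,0,0,0,0],
])

```text
t: 4.8
tool_pos: [0.5801, -0.1244, 0.0311]
tool_rot: [3.135, 0.189, 0.006]
contact_force: [-1.7, 0.8, 5.6]
opening: 0.039
```

```bash
python3 -c "
from h import *;st()"
```

```text
t 4.8 q [-3.370e-01  1.810e-01  1.831e+00  1.000e-03  1.126e+00  1.113e+00] pos [ 0.5801 -0.1244  0.0311] x [0.993 0.12  0.004] z [ 0.004 -0.001 -1.   ] yaw 0.121
F [-1.68  0.77  5.58] T [ 0.205  0.142 -0.097] open 0.039
```

Request:
carry_out([
  [0,0,0.3,0,0,0,0],
  [0,0,0.5,0,0,0,0],
  [0,0,0.5,0,0,0,0],
  [0,0,0.3,0,0,0,0],
  [0,0,0,0,0,0,0],
  [0,0,0,0,0,0,0],
  [0,0,0,0,0,0,0],
])

```text
t: 5.5
tool_pos: [0.5781, -0.1239, 0.0681]
tool_rot: [-3.135, -0.19, 0.001]
contact_force: [-0.8, -0.3, -2.9]
opening: 0.0391
```

```bash
python3 -c "
from h import *;st()"
```

```text
t 5.5 q [-0.337  0.129  1.819  0.     1.195  1.113] pos [ 0.5781 -0.1239  0.0681] x [ 0.993  0.12  -0.   ] z [-0.  0. -1.] yaw 0.121
F [-0.79 -0.35 -2.88] T [ 0.014 -0.145  0.013] open 0.0391
```

```bash
python3 -c "
from h import *
F=[];T=[]
for i in range(8):
    im=ctrl.get_image('scene' if i else 'top');o=ctrl.get_obs();F.append(o['contact_force']);T.append(o['wrist_torque'])
    if i==0: cv2.imwrite('pics/top3.png',cv2.resize(im['frame'][100:300,220:470],None,fx=3,fy=3))
print(np.mean(F,0),np.std(F,0),np.mean(T,0),np.std(T,0))
cv2.imwrite('pics/scene3.png',cv2.resize(im['frame'][130:290,150:400],None,fx=3,fy=3))
"
```

```text
[ 0.36948163  0.27963044 -3.78039715] [0.62693144 0.31311249 0.35843323] [ 0.03096631 -0.20188434 -0.00825364] [0.01946563 0.02341486 0.03308708]
```

View pics/scene3.png

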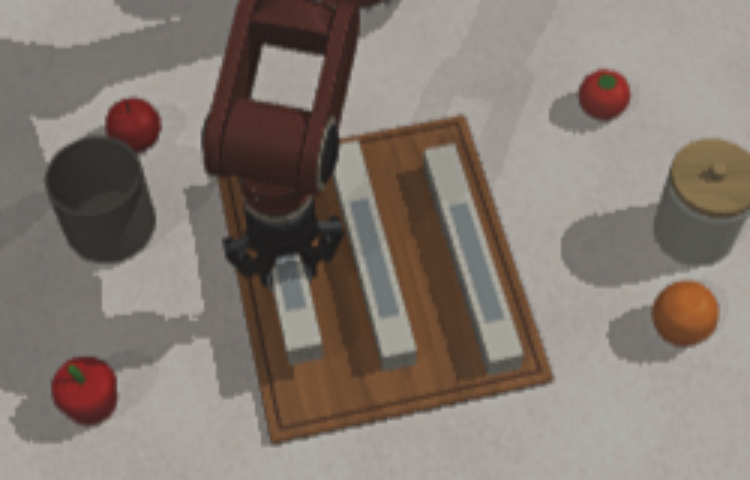

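```bash
cat > fk.py <<'E'
import numpy as np, json
from scipy.spatial.transform import Rotation as Ro
D=[json.loads(l) for l in open("log.txt")]
D.append([[-1.37899379,.0526916598,1.61291715,0,1.47599535,-.119004],[.19113492,-.59503062,.23129849],[-3.10372254,-.486249443,0]])
Ry=lambda a:Ro.from_euler('y',a).as_matrix();Rz=lambda a:Ro.from_euler('z',a).as_matrix()
def cols(q):
    R0=Rz(q[0]);R2=R0@Ry(q[1]);R3=R2@Ry(q[2]);R4=R3@Rz(S4*q[3]);R5=R4@Ry(q[4]);R6=R5@Rz(q[5])
    return R0,R2,R3,R4,R5,R6
S4=1
def err(S):
    global S4;S4=S
    C=None;es=[]
    Rs=[(cols(q)[5].T@Ro.from_rotvec(r).as_matrix()) for q,p,r in D]
    return np.array(Rs)
if __name__=="__main__":
    for S in (1,-1):
        R=err(S);print(S,np.abs(R-R[0]).max());print(R[0].round(3))
E
python3 fk.py
```

```text
1 4.1435198568508967e-07
[[ 0. -1.  0.]
 [ 1.  0.  0.]
 [-0.  0.  1.]]
-1 0.11514779903184078
[[-0.003 -0.998  0.063]
 [ 0.993  0.004  0.115]
 [-0.115  0.063  0.991]]
```

```bash
cat >> fk.py <<'E'
S4=1
def J(q):
    R0,R2,R3,R4,R5,R6=cols(q)
    return np.c_[R0[:,0],R0[:,1],R0[:,2],R2[:,2],R3[:,0],R3[:,2],R4[:,0],R4[:,1],R5[:,0],R5[:,2]]
def fit():
    A=np.vstack([J(q) for q,p,r in D]);b=np.concatenate([p for q,p,r in D])
    x,res,rk,sv=np.linalg.lstsq(A,b,rcond=1e-8);return x,np.abs(A@x-b).max(),rk,sv
if __name__=="__main__":
    x,e,rk,sv=fit();print(x.round(4),e,rk,sv.round(4))
    for drop in ([6],[6,8],[4,6,8],[1,6,8],[7,6,8],[0,6,8],[0,4,6,8]):
        keep=[i for i in range(10) if i not in drop]
        A=np.vstack([J(q) for q,p,r in D])[:,keep];b=np.concatenate([p for q,p,r in D])
        y,_,rk,sv=np.linalg.lstsq(A,b,rcond=1e-8);print(drop,dict(zip(keep,y.round(4))),np.abs(A@y-b).max(),rk,sv[-1])
E
python3 fk.py
```

```text
1 4.1435198568508967e-07
[[ 0. -1.  0.]
 [ 1.  0.  0.]
 [-0.  0.  1.]]
-1 0.11514779903184078
[[-0.003 -0.998  0.063]
 [ 0.993  0.004  0.115]
 [-0.115  0.063  0.991]]
[ 0.      0.0742  0.238   0.4264  0.0957  0.6099 -0.     -0.      0.
  0.2795] 1.7368807558870714e-08 10 [4.9697e+00 3.8773e+00 3.1621e+00 3.8090e-01 2.9620e-01 1.7820e-01
 5.4900e-02 4.5200e-02 3.0000e-03 2.4000e-03]
[6] {0: np.float64(-0.0), 1: np.float64(0.0742), 2: np.float64(0.238), 3: np.float64(0.4264), 4: np.float64(0.0957), 5: np.float64(0.6099), 7: np.float64(0.0), 8: np.float64(-0.0), 9: np.float64(0.2795)} 1.7343747549247723e-08 9 0.0025593047268662778
[6, 8] {0: np.float64(0.0), 1: np.float64(0.0742), 2: np.float64(0.238), 3: np.float64(0.4264), 4: np.float64(0.0957), 5: np.float64(0.6099), 7: np.float64(0.0), 9: np.float64(0.2795)} 1.734710131096051e-08 8 0.031303535248199794
[4, 6, 8] {0: np.float64(-0.0123), 1: np.float64(0.167), 2: np.float64(0.3107), 3: np.float64(0.3375), 5: np.float64(0.6024), 7: np.float64(-0.0939), 9: np.float64(0.3567)} 0.014877305233624072 7 0.03254750737941425
[1, 6, 8] {0: np.float64(0.0075), 2: np.float64(0.2288), 3: np.float64(0.4308), 4: np.float64(0.0997), 5: np.float64(0.6028), 7: np.float64(0.0743), 9: np.float64(0.2736)} 0.0023429291812334663 7 0.03777096927229526
[7, 6, 8] {0: np.float64(-0.0), 1: np.float64(0.0742), 2: np.float64(0.238), 3: np.float64(0.4264), 4: np.float64(0.0957), 5: np.float64(0.6099), 9: np.float64(0.2795)} 1.7432813609330466e-08 7 0.03782206829575951
[0, 6, 8] {1: np.float64(0.0742), 2: np.float64(0.238), 3: np.float64(0.4264), 4: np.float64(0.0957), 5: np.float64(0.6099), 7: np.float64(0.0), 9: np.float64(0.2795)} 1.734241283912752e-08 7 0.034669793181169785
[0, 4, 6, 8] {1: np.float64(0.1276), 2: np.float64(0.3183), 3: np.float64(0.3342), 5: np.float64(0.59), 7: np.float64(-0.0546), 9: np.float64(0.3647)} 0.01513510644949001 6 0.03608385811707701
```

```bash
cat > ik.py <<'E'
from fk import *
from scipy.optimize import least_squares
X=fit()[0]
lo=np.array([-3.01,-1.01,.06,-1.02,.09,-3.14]);hi=np.array([3.01,2.22,2.58,4.17,2.62,3.14])
Rt=np.array([[0,-1,0],[1,0,0],[0,0,1.]])
def fk(q): return J(q)@X, cols(q)[5]@Rt
def ik(p,R,q0):
    def f(q):
        pp,RR=fk(q);return np.r_[(pp-p)*5,Ro.from_matrix(RR.T@R).as_rotvec()]
    r=least_squares(f,np.clip(q0,lo+1e-3,hi-1e-3),bounds=(lo,hi));return r.x,np.abs(r.fun).max()
def pose(psi,tilt):  # tilt 0 = down, pi/2 = tool z along horizontal psi; carton +x end in direction psi
    return Rz(psi)@Ry(-tilt)@np.diag([1,-1,-1.])
def pts(q):
    R0,R2,R3,R4,R5,R6=cols(q)
    sh=R0@np.array([0,X[1],X[2]]);el=sh+R2[:,2]*X[3];e2=el+R3[:,0]*X[4];wr=e2+R3[:,2]*X[5];return el,e2,wr
E
cat > a.py <<'E'
from ik import *
qs=[-.337,.129,1.819,0,1.195,1.113]
for psi in (-.3,-.1,.12,.3,.5,.7,.9):
    q=np.array(qs);d=np.array([np.cos(psi),np.sin(psi),0])
    p0=np.array([.578,-.124,.068]);p1=np.r_[.441,-.345,.36]+.003*d;ok=[]
    for s in np.linspace(0,1,9)[1:]:
        q,e=ik(p0+(p1-p0)*s,pose(.12+(psi-.12)*s,np.pi/2*s),q);ok.append(round(e,3))
    print(psi,q.round(2),ok)
    p2=p1.copy();p2[2]=.22
    q,e=ik(p2,pose(psi,np.pi/2),q);print("   ",q.round(2),round(e,4),[a.round(2).tolist() for a in pts(q)])
E
python3 a.py
```

```text
-0.3 [-1.22 -0.7   2.45  1.71  0.93 -0.23] [np.float64(0.0), np.float64(0.0), np.float64(0.0), np.float64(0.0), np.float64(0.0), np.float64(0.0), np.float64(0.0), np.float64(0.0)]
    [-1.22 -0.35  2.51  1.98  1.04 -0.7 ] 0.0 [[0.02, 0.16, 0.64], [0.0, 0.21, 0.56], [0.18, -0.26, 0.22]]
-0.1 [-1.3  -0.53  2.36  1.67  1.21 -0.27] [np.float64(0.0), np.float64(0.0), np.float64(0.0), np.float64(0.0), np.float64(0.0), np.float64(0.0), np.float64(0.0), np.float64(0.0)]
    [-1.3  -0.21  2.4   1.8   1.27 -0.66] 0.0 [[0.05, 0.1, 0.66], [0.03, 0.16, 0.58], [0.17, -0.32, 0.22]]
0.12 [-1.34 -0.34  2.23  1.61  1.46 -0.32] [np.float64(0.0), np.float64(0.0), np.float64(0.0), np.float64(0.0), np.float64(0.0), np.float64(0.0), np.float64(0.0), np.float64(0.0)]
    [-1.34 -0.05  2.27  1.64  1.48 -0.65] 0.0 [[0.07, 0.04, 0.66], [0.05, 0.1, 0.59], [0.17, -0.38, 0.22]]
0.3 [-1.34 -0.2   2.12  1.55  1.64 -0.34] [np.float64(0.0), np.float64(0.0), np.float64(0.0), np.float64(0.0), np.float64(0.0), np.float64(0.0), np.float64(0.0), np.float64(0.0)]
    [-1.34  0.06  2.15  1.53  1.63 -0.65] 0.0 [[0.08, -0.01,
[... 210 characters left out ...]
 np.float64(0.0)]
    [-1.32  0.18  2.02  1.42  1.77 -0.65] 0.0 [[0.09, -0.06, 0.66], [0.08, -0.0, 0.58], [0.2, -0.48, 0.22]]
0.7 [-1.29  0.07  1.86  1.42  1.96 -0.39] [np.float64(0.0), np.float64(0.0), np.float64(0.0), np.float64(0.0), np.float64(0.0), np.float64(0.0), np.float64(0.0), np.float64(0.0)]
    [-1.29  0.29  1.89  1.32  1.91 -0.65] 0.0 [[0.1, -0.1, 0.65], [0.09, -0.04, 0.57], [0.23, -0.52, 0.22]]
0.9 [-1.24  0.18  1.74  1.36  2.11 -0.41] [np.float64(0.0), np.float64(0.0), np.float64(0.0), np.float64(0.0), np.float64(0.0), np.float64(0.0), np.float64(0.0), np.float64(0.0)]
    [-1.24  0.38  1.76  1.23  2.04 -0.66] 0.0 [[0.12, -0.13, 0.63], [0.1, -0.08, 0.55], [0.27, -0.56, 0.22]]
```

Request:
carry_out([
  [0,0,0.6,0,0,0,0],
  [0,0,1,0,0,0,0],
  [0,0,1,0,0,0,0],
  [0,0,1,0.12,-0.99,0,0],
  [0,0,1,0.12,-0.99,0,0],
  [0,0,1,0.12,-0.99,0,0],
  [-0.3,-0.5,1,0.12,-0.99,0,0],
  [-0.3,-0.5,1,0.12,-0.99,0,0],
  [-0.3,-0.5,1,0.12,-0.99,0,0],
  [-0.3,-0.5,1,0.12,-0.99,0,0],
  [-0.3,-0.5,1,0.12,-0.99,0,0],
  [-0.3,-0.5,1,0.12,-0.99,0,0],
], grip_force=80)

```text
t: 7.1
tool_pos: [0.5326, -0.1989, 0.3611]
tool_rot: [-2.778, -0.172, -1.345]
contact_force: [0.7, -0.0, -3.2]
opening: 0.0383
```

```bash
python3 -c "
from h import *;st()
for n in ('scene','top'):
    im=ctrl.get_image(n);cv2.imwrite('pics/%s4.png'%n,im['frame'])
"
```

```text
t 7.1 q [-0.813 -0.582  2.094  0.773  1.127  0.473] pos [ 0.5326 -0.1989  0.3611] x [0.615 0.078 0.785] z [ 0.779  0.094 -0.62 ] yaw 0.126
F [ 0.72 -0.03 -3.25] T [-0.142  0.787  0.006] open 0.0383
```

View pics/scene4.png

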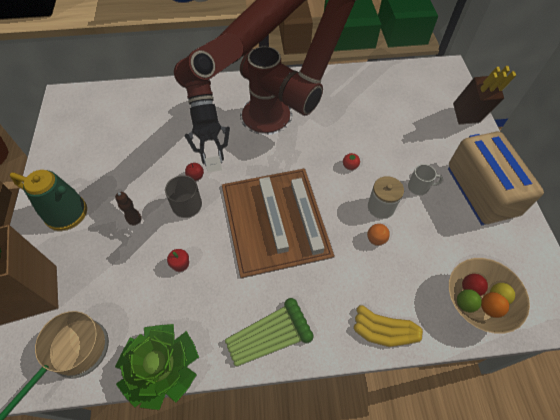

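View pics/top4.png

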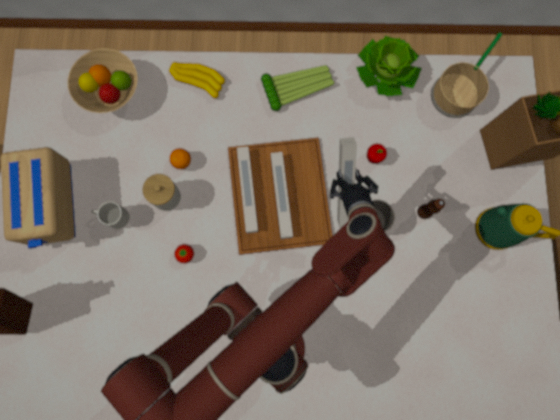

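Request:
carry_out([
  [-0.5,-0.83,0.1,0.115,-0.95,0,0],
  [-0.5,-0.83,0.1,0.115,-0.95,0,0],
  [-0.5,-0.83,0.1,0.115,-0.95,0,0],
  [-0.5,-0.83,0.1,0.115,-0.95,0,0],
  [-0.5,-0.83,0.1,0.115,-0.95,0,0],
  [-0.5,-0.83,0,0.115,-0.95,0,0],
  [-0.5,-0.83,0,0.115,-0.95,0,0],
  [0,0,0,0,0,0,0],
  [0,0,0,0,0,0,0],
])

```text
t: 8.1
tool_pos: [0.4465, -0.3439, 0.3698]
tool_rot: [-2.164, -0.13, -2.151]
contact_force: [-0.1, 0.2, -3.3]
opening: 0.0383
```

```bash
python3 -c "
from h import *;o=st()
M=Ro.from_rotvec(o['tool_rot']).as_matrix();p=o['tool_pos']-.003*M[:,2]
ax=M[:,0];
for n in ('scene','top'):
    im=ctrl.get_image(n);f=im['frame'].copy()
    B=p-.2055*ax;T=p+.0995*ax
    big=cv2.resize(f,None,fx=4,fy=4,interpolation=cv2.INTER_CUBIC)
    for e in (B,T):
        c=[proj(im,e+.02*(s*M[:,1]+r*M[:,2])) for s,r in ((1,1),(1,-1),(-1,-1),(-1,1))]
        cv2.polylines(big,[np.array([[(u+.5)*4,(v+.5)*4] for u,v in c],int)],True,(0,255,0),1)
    for z in (.125,0):
        cv2.polylines(big,[np.array([[(u+.5)*4,(v+.5)*4] for u,v in [proj(im,[.441+.0575*np.cos(a),-.345+.0575*np.sin(a),z]) for a in np.linspace(0,6.28,30)]],int)],True,(255,0,255),1)
    u,v=proj(im,p);u=int(u*4);v=int(v*4)
    cv2.imwrite('pics/%s5.png'%n,big[max(v-300,0):v+300,max(u-300,0):u+300])
"
```

```text
t 8.1 q [-1.33  -0.359  2.219  1.599  1.456 -0.288] pos [ 0.4465 -0.3439  0.3698] x [ 0.006 -0.002  1.   ] z [ 0.993  0.122 -0.006] yaw -0.237
F [-0.11  0.23 -3.33] T [-0.135  1.079  0.036] open 0.0383
```

View pics/scene5.png

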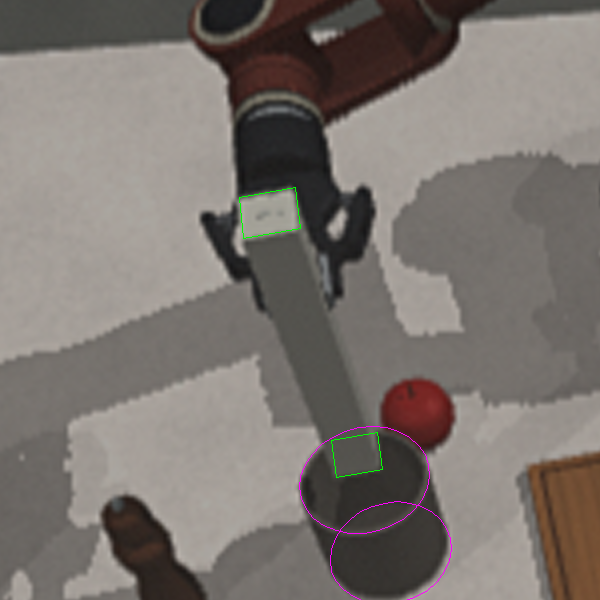

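View pics/top5.png

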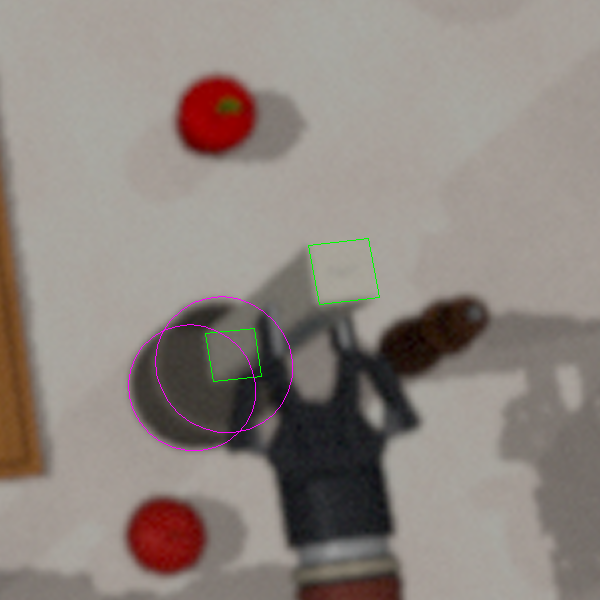

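Request:
carry_out([
  [-0.1,0,-0.5,0,0,0,0],
  [0,0,-1,0,0,0,0],
  [0,0,-1,0,0,0,0],
  [0,0,-1,0,0,0,0],
  [0,0,-1,0,0,0,0],
  [0,0,-0.7,0,0,0,0],
  [0,0,-0.4,0,0,0,0],
  [0,0,-0.2,0,0,0,0],
  [0,0,0,0,0,0,0],
  [0,0,0,0,0,0,0],
])

```text
t: 9.2
tool_pos: [0.4438, -0.3446, 0.2274]
tool_rot: [-2.162, -0.133, -2.158]
contact_force: [-0.2, 0.2, -4.2]
opening: 0.0383
```

```bash
python3 -c "
from h import *;st()
im=ctrl.get_image('scene');cv2.imwrite('pics/scene6.png',cv2.resize(im['frame'][90:240,120:270],None,fx=4,fy=4,interpolation=2))
"
```

```text
t 9.2 q [-1.337 -0.073  2.271  1.636  1.478 -0.632] pos [ 0.4438 -0.3446  0.2274] x [0.002 0.002 1.   ] z [ 0.993  0.12  -0.002] yaw 0.94
F [-0.2   0.2  -4.22] T [-0.141  1.112 -0.004] open 0.0383
```

View pics/scene6.png

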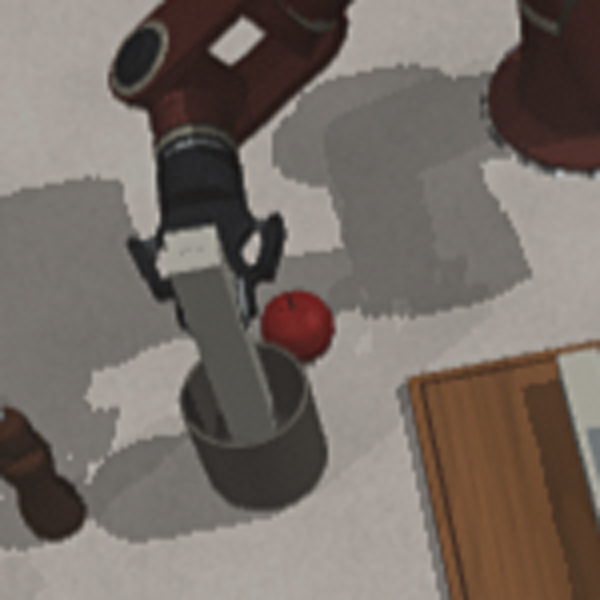

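Request:
carry_out([
  [0,0,-0.2,0,0,0,0],
  [0,0,-0.2,0,0,0,0],
  [0,0,-0.1,0,0,0,0],
  [0,0,0,0,0,0,0],
])

```text
t: 9.65
tool_pos: [0.4436, -0.3442, 0.2132]
tool_rot: [-2.162, -0.129, -2.156]
contact_force: [0.2, 0.6, -3.8]
opening: 0.0386
```

Request:
carry_out([
  [0,0,-0.1,0,0,0,0],
  [0,0,-0.1,0,0,0,0],
  [0,0,0,0,0,0,0],
])

```text
t: 9.95
tool_pos: [0.4438, -0.3448, 0.2129]
tool_rot: [-2.152, -0.135, -2.166]
contact_force: [-3.8, 3.9, 9.8]
opening: 0.0384
```

Request:
carry_out([
  [0,0,0.15,0,0,0,0],
  [0,0,0,0,0,0,0],
  [0,0,0,0,0,0,0.7],
  [0,0,0,0,0,0,1],
  [0,0,0,0,0,0,1],
  [0,0,0,0,0,0,1],
  [0,0,0,0,0,0,1],
])

```text
t: 10.65
tool_pos: [0.4436, -0.3443, 0.2126]
tool_rot: [-2.162, -0.131, -2.157]
contact_force: [0.1, -0.8, 0.3]
opening: 0.0855
```

```bash
python3 -c "
from h import *;st()
for n in ('scene','top'):
    im=ctrl.get_image(n);s=im['frame'][90:240,120:270] if n=='scene' else im['frame'][140:290,300:450];cv2.imwrite('pics/%s7.png'%n,cv2.resize(s,None,fx=4,fy=4,interpolation=2))
"
```

```text
t 10.65 q [-1.337 -0.037  2.271  1.639  1.48  -0.666] pos [ 0.4436 -0.3443  0.2126] x [0.002 0.001 1.   ] z [ 0.993  0.12  -0.002] yaw 0.25
F [ 0.13 -0.85  0.27] T [-0.089  0.46   0.039] open 0.0855
```

View pics/scene7.png

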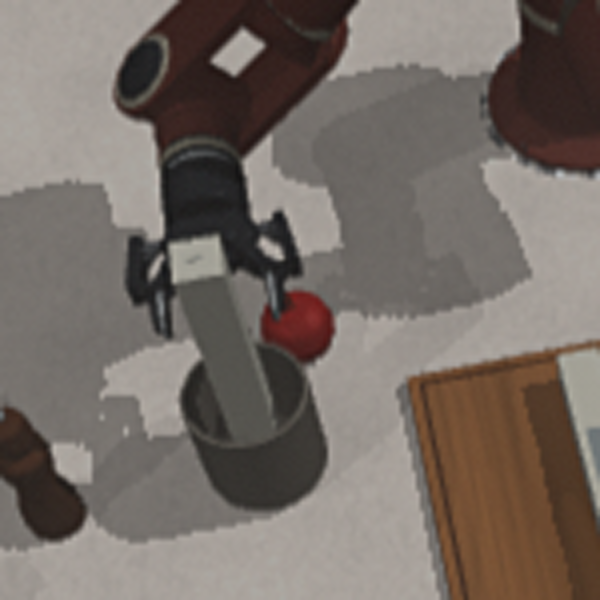

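View pics/top7.png

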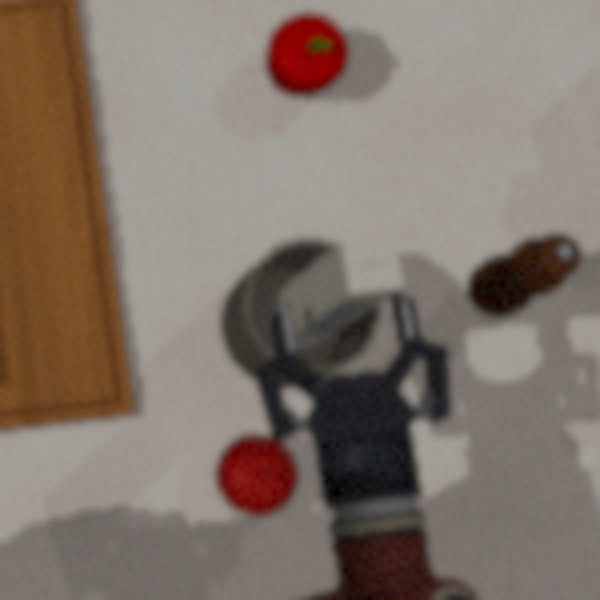

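```bash
python3 -c "
from ik import *
q=np.array([-1.337,-.037,2.271,1.639,1.48,-.666])
for r,dz in ((0,0),(.02,0),(.04,0),(.06,0),(.07,.02),(.07,.1),(.07,.2)):
    q,e=ik(np.array([.4436,-.3443,.2126+dz])-r*np.array([.993,.12,0]),pose(.12,np.pi/2),q);print(r,dz,q.round(2),round(e,4))
"
```

```text
0 0 [-1.34 -0.04  2.27  1.64  1.48 -0.67] 0.0
0.02 0 [-1.39 -0.05  2.28  1.61  1.52 -0.67] 0.0
0.04 0 [-1.44 -0.06  2.29  1.58  1.56 -0.66] 0.0
0.06 0 [-1.49 -0.07  2.3   1.55  1.6  -0.66] 0.0
0.07 0.02 [-1.51 -0.13  2.31  1.53  1.62 -0.61] 0.0
0.07 0.1 [-1.51 -0.31  2.29  1.55  1.63 -0.41] 0.0
0.07 0.2 [-1.51 -0.46  2.22  1.56  1.63 -0.19] 0.0
```

Request:
carry_out([
  [-0.3,-0.04,0,0,0,0,1],
  [-0.5,-0.06,0,0,0,0,1],
  [-0.5,-0.06,0,0,0,0,1],
  [-0.5,-0.06,0,0,0,0,1],
  [0,0,0,0,0,0,1],
])

```text
t: 11.25
tool_pos: [0.3976, -0.3505, 0.2126]
tool_rot: [-2.163, -0.128, -2.158]
contact_force: [0.8, -0.1, -0.2]
opening: 0.0851
```

Request:
carry_out([
  [-0.7,-0.08,0,0,0,0,1],
  [-0.7,-0.08,0.3,0,0,0,1],
  [0,0,1,0,0,0,1],
  [0,0,1,0,0,0,1],
  [0,0,1,0,0,0,1],
  [0,0,1,0,0,0,1],
  [0,0,0,0,0,0,1],
])

```text
t: 11.95
tool_pos: [0.3638, -0.3546, 0.324]
tool_rot: [-2.165, -0.139, -2.161]
contact_force: [0.6, -0.1, -0.0]
opening: 0.0852
```

Run:
```python
from h import *
st()
for n in ('scene','top'):
    im=ctrl.get_image(n);f=im['frame'];big=cv2.resize(f,None,fx=4,fy=4,interpolation=cv2.INTER_CUBIC)
    a=.12;ex=np.array([np.cos(a),np.sin(a),0]);ey=np.array([-ex[1],ex[0],0])
    c0=np.array([.441,-.345,0])
    for z in (.313,):
        c=[proj(im,c0+[0,0,z]+.02*(s*ex+r*ey)) for s,r in ((1,1),(1,-1),(-1,-1),(-1,1))]
        cv2.polylines(big,[np.array([[(u+.5)*4,(v+.5)*4] for u,v in c],int)],True,(0,255,0),1)
    for z in (.125,0):
        cv2.polylines(big,[np.array([[(u+.5)*4,(v+.5)*4] for u,v in [proj(im,[.441+.0575*np.cos(t),-.345+.0575*np.sin(t),z]) for t in np.linspace(0,6.28,30)]],int)],True,(255,0,255),1)
    u,v=proj(im,c0+[0,0,.16]);u=int(u*4);v=int(v*4)
    cv2.imwrite('pics/%s8.png'%n,big[max(v-300,0):v+300,max(u-300,0):u+450])
```

```text
t 11.95 q [-1.54  -0.333  2.286  1.536  1.653 -0.392] pos [ 0.3638 -0.3546  0.324 ] x [0.001 0.008 1.   ] z [ 0.993  0.12  -0.002] yaw 1.452
F [ 0.57 -0.13 -0.01] T [-0.077  0.464  0.004] open 0.0852
```

View pics/scene8.png

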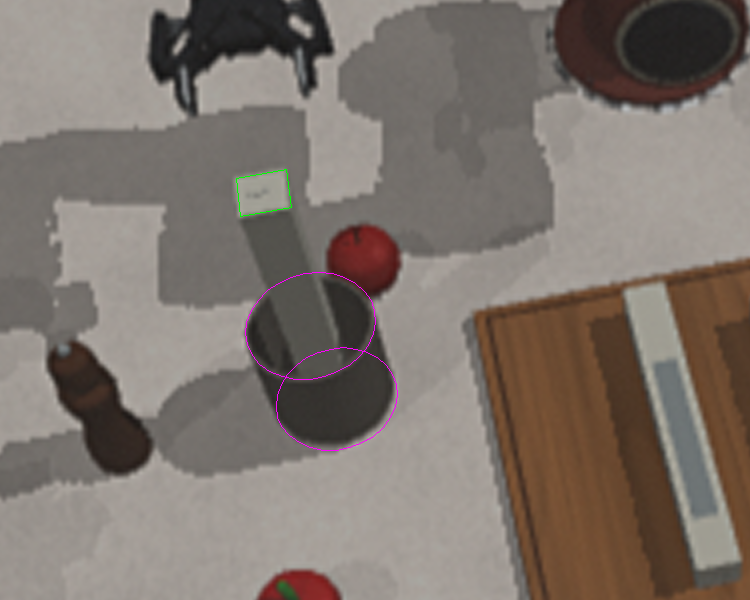

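View pics/top8.png

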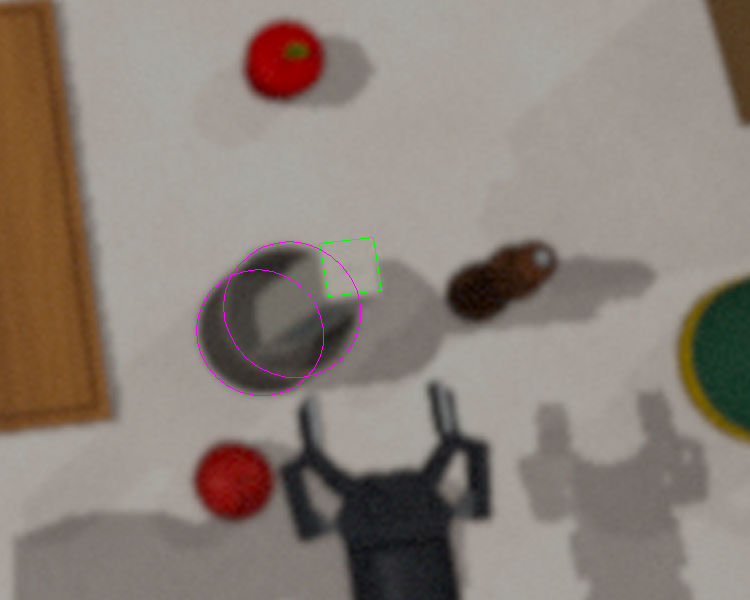

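```bash
python3 -c "
from station import ctrl
print(ctrl.finish_job())"
```

```text
the job is handed in; nothing more can be done
None
```

The full foil carton is standing upright in the crock, and I have handed the job in at about 12 s of the 58 s allowed; no verdict was reported.

- **Finding it:** I lifted the carton nearest the crock first. It weighed about 3.8 N (roughly 0.38 kg), well above the 0.4 N of an empty one. The moment at the wrist agreed with this. I therefore did not lift the other two cartons.
- **Placing it:** I gripped it about 53 mm from its middle, tilted it upright and lowered it into the crock until the contact force rose, which showed it was on the floor. Then I opened the gripper and backed the arm off.
- **Last checks:** In both camera views the carton's top lined up with where an upright carton standing on the crock's floor should be, to within a few millimetres. The crock was upright and had not moved visibly. The apples and the pepper mill near the crock looked undisturbed, and no contact showed on the gripper. I did not take a final close-up of the other bystanders or of the whole board, but the arm's path stayed clear of them.

My only disagreement between measurements was in the first look, where the two cameras placed the cartons about 10 mm apart along x. I used the average, and the grip confirmed it.

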